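# Make up a soap gift set to weight on a dial scale

### The job

Make up the gift set by weight: slide soap bars from the wooden loading ledge onto the scale's pan until the red needle comes to rest inside the green band on the dial. Each bar must end up lying flat and side by side with the others, either wholly on the pan or still wholly on the ledge. Leave the candle jar, the ribbon spool and the stamp where they stand.

Things in the scene. Friction and masses are not known exactly. Their poses are not given: they have to be found in the camera images.
- scale: All lengths in these notes are in mm. White counter scale, fixed; about 320 long (x) x 212 wide (y); origin at the centre of its underside on the counter. Its x axis points from the loading ledge over the pan to the dial, z up. Everything below in 'scale frame' refers to this.
- ledge: Fixed wooden loading ledge on the robot side of the scale, open at both ends. Same frame as the scale. Flat top at z = 70 from x = -155 to -20, 212 wide; three lanes along x (centres y = 68, 0, -68; each 62 wide) between guide ribs 6 wide and 6 high that end 5 before the ledge ends.
- pan: Sprung steel pan beyond the ledge, sinks level. Origin at (44, 0, 62) in the scale frame when empty; flat top 5 above the origin, 3 below the ledge. Floor x = -16 to 100 (scale frame), 4 gap to the ledge; far fence 20 high, side lips 14 high (204 clear between), open to the ledge. Sinks about 4 per bar (220 N/m), settles in 1 s, stops after 22.
- needle (a joint): Red needle of the dial, rad: 0 with the pan empty (pointing left), grows clockwise as seen from the robot, 0.125 rad per mm that the pan sinks, so about 0.5 rad per soap bar (0.45 to 0.55).
- target (a joint): Where the middle of the green band is set, as a needle reading, rad (same zero and direction as the needle); the band reaches 0.3 rad to either side. It is set for each job and stays put.
- needle_tip (a point): Point on the needle, 50 from the dial's centre; its x axis points along the needle outward. The round dial, 156 across, leans back on a post behind the pan, facing the robot, its centre at (118, 0, 195) in the scale frame; it reaches 250 high.
- band_mid (a point): Middle of the green band, 50 from the dial's centre; its x axis points outward from the dial's centre.
- soap_white: Wrapped soap bar, cream with a kraft paper belt, 54 (x) x 78 (y) x 27 (z); origin at the centre of its underside. About 90 g (up to 10 per cent either way), loose, starts flat in one lane of the ledge with its long side (y) along the lane.
- soap_green: Wrapped soap bar, pale green with a kraft paper belt, 54 (x) x 78 (y) x 27 (z); origin at the centre of its underside. About 90 g (up to 10 per cent either way), loose, starts flat in one lane of the ledge with its long side (y) along the lane.
- soap_pink: Wrapped soap bar, pale pink with a kraft paper belt, 54 (x) x 78 (y) x 27 (z); origin at the centre of its underside. About 90 g (up to 10 per cent either way), loose, starts flat in one lane of the ledge with its long side (y) along the lane.
- candle_jar: Candle in a glass jar, 76 across, 90 high, loose bystander; origin at the centre of its underside.
- ribbon_spool: Pink ribbon spool lying flat, 59 across, 26 high, loose bystander; origin at the centre of its underside.
- stamp: Wooden hand stamp, 32 x 45 x 62 high, loose bystander; origin at the centre of its underside.
Not all that is in view belongs to the job. Leave any black, blue or turquoise look-alike of the soap_pink alone.

How it is judged:
By the outcome, as a careful person would: the job done as asked, in the order asked, and still so for the second after the job is handed in, with the robot touching nothing.
It also fails if it takes over 54 s, if anything falls off the work surface, if the arm or the gripper's body presses on something with over 40 N, if the wrist force passes 120 N, or if a joint passes its speed limit or range.

### The arm

A 7-joint arm with a two-finger parallel gripper is mounted at the origin on a cart in front of the work surface, level with it; the furniture and walls round the work are solid. World frame = base frame: x ahead of the robot, y to its left, z up, the work surface at z = 0. Lengths are in m, angles in rad, forces in N, time in s.
With the tool pointing down it reaches from about 0.425 to 0.925 m from the base axis. Payload 6.8 kg.
Tool frame: the origin (TCP) lies between the finger pads; the fingertips stand 14 mm ahead of it and the grasp point (between the pads) lies 5 mm behind it; z points along the fingers, y is the direction in which the jaws open and shut (so a half turn about z gives the same grasp; the last joint's range is limited). The gripper opens to 85 mm and grips with 20 to 120 N. Pads are 22 mm wide; open, the fingers measure 114 mm over their backs; the gripper's body (76 mm by 85 mm) begins 54 mm behind the grasp point. The pads swing forward as they close: fully open they stand 13 mm farther back than shut.
Start: joints at [1.151, 0.477, 0.022, 1.555, -0.011, 1.109, -0.083], TCP at [0.207, -0.642, 0.245] pointing down, gripper open.
Joint ranges: [-2.96, 2.96], [-0.34, 2.1], [-1.41, 1.46], [0.24, 2.44], [-1.37, 4.51], [0.17, 1.92], [-2.96, 2.96]. Speed limits (rad/s): [2.39, 2.39, 3.14, 3.14, 3.14, 3.14, 3.14].

### API

Orientations are given as a unit quaternion [w, x, y, z].
In Python, from station import bot gives the robot as it stands.
- The arm moves only by the shell command python3 -m crank 'ROWS' [FORCE]. ROWS is JSON, a list of rows, each a list of 3 entries, a list of its own where there are three numbers: the shift along the tool's x, y, z in m, then the turn, a rotation vector about the tool's x, y, z in degrees, then the finger opening in m, from 0 to 0.0854. A call has 1 to 10 rows; each row shifts and turns the commanded pose from where the row before left it, along the tool's axes as they then stand; what a row does not reach is not made up. A row lasts 1/8 s, in which the tool goes at most 62.5 mm and 10.7 degrees, less where a joint would pass 70% of its speed; a pose out of reach is approached as far as the arm can. A call is refused whole if a number of a shift passes 0.0625 or a number of a turn 10.7, either way. A call with a gripper value outside its range is refused whole. The fingers move at their own pace and stop on an object; FORCE is the grip in N (left out, the last holds). Time passes only in rows, so rows that do not move let the fingers close. It gives the time, the measured TCP pose, the force and the opening at its end, in the units of the state.
- bot.get_obs(): the state, without advancing time (a new reading comes with each control period).
- bot.read_camera(name): name is "scene" or "top" or "wrist"; returns (picture, depth): 400x640x3 uint8, red, green, blue; 400x640 float32, m along the optical axis (not along the pixel's ray), 0 where there is no reading.
- bot.calibration(name): a dict with "fx", "fy", "cx", "cy" (pixels), "D" ([k1, k2, p1, p2, k3] as OpenCV has them; the pictures are not rectified), "extrinsics" (4x4, takes a point from camera to world coordinates). Camera axes: x right, y down, z forward; pixel columns grow to the right and rows downward; lengths in m; the calibration is good to about 2 mm. A picture is of the moment at which its call begins: read the wrist's pose just before it. calibration takes no time and is no camera call; for the wrist camera it gives the pose at the moment of the call.
- bot.hand_in(): hands the job in, once; it reports no verdict.
The state is a dict: "t": time; "q": joint angles; "joint_vel": joint speeds; "joint_torque": joint torques, N m; "eef_pos": TCP position; "tool_rot": TCP orientation; "contact_force": force on the tool from outside, world axes, zero at the start; "torque": the same for the moment, N m; "gripper_width": opening from 0.0 (shut) to 1.0 (fully open).
Only numpy, scipy, OpenCV 4.12 (cv2) and the standard library are available. Lean on these libraries where they do the work, as an engineer would, in place of code of your own. Each camera call takes 0.05 s, during which the arm holds its last target.

## Working session

There is one attempt and no reset: what is moved stays moved. The work goes in short steps, Python scripts to look and compute and a shell command to move; the robot and the scene stay as the last step left them, time stands still between calls to the robot, and variables do not carry over. Pictures are saved under pics/ and viewed, and the job is handed in when it is done.

```bash
mkdir -p pics; ls; python3 - <<'E'
from station import bot
import cv2
o=bot.get_obs(); print(o)
for n in ["scene","top"]:
    p,d=bot.read_camera(n); cv2.imwrite(f"pics/{n}0.png",p[:,:,::-1])
    c=bot.calibration(n); print(n,c)
E
```

```text
pics
{'t': 0.0, 'q': array([ 1.15091046,  0.47778516,  0.02233684,  1.55645683, -0.01148245,
        1.109264  , -0.08311889]), 'joint_vel': array([ 1.09999400e-03, -1.34959676e-03, -1.88934185e-05, -1.09581844e-03,
       -1.93141160e-03, -6.49299322e-04, -9.90973550e-04]), 'joint_torque': array([ 8.35604369e-04, -5.96443033e+01,  1.60826359e+00, -2.81200451e+01,
        1.24420857e-02,  9.44914296e-03,  3.13648661e-05]), 'eef_pos': array([ 0.20687633, -0.64193005,  0.24433337]), 'tool_rot': array([-8.67395511e-04,  9.87871878e-01,  1.55268655e-01, -2.10456544e-04]), 'contact_force': array([-0.46318539, -0.56353816,  0.29769698]), 'torque': array([ 0.03180672,  0.00596877, -0.02810048]), 'gripper_width': 0.9967217550681599}
scene {'fx': 417.79458856174017, 'fy': 417.79458856174017, 'cx': 324.69604895058427, 'cy': 203.27434025267056, 'D': array([-0.06495631,  0.        ,  0.        ,  0.        ,  0.        ]), 'extrinsics': array([[-0.56752935, -0.58158819,  0.58280839, -0.15785746],
       [-0.82332745,  0.40646517, -0.39612874,  0.49977168],
       [-0.00650751, -0.70465683, -0.70951843,  0.99454138],
       [ 0.        ,  0.        ,  0.        ,  1.        ]])}
top {'fx': 410.96944814403867, 'fy': 410.96944814403867, 'cx': 321.5230666837358, 'cy': 200.9211545511301, 'D': array([0.03460453, 0.        , 0.        , 0.        , 0.        ]), 'extrinsics': array([[-0.02299671, -0.99011284,  0.13837528,  0.40515755],
       [-0.99903625,  0.02793548,  0.03385522, -0.01151051],
       [-0.03738607, -0.13746337, -0.98980104,  1.30609392],
       [ 0.        ,  0.        ,  0.        ,  1.        ]])}
```

View pics/scene0.png

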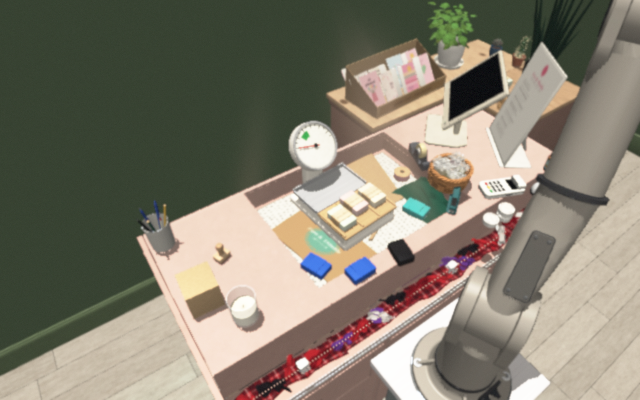

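View pics/top0.png

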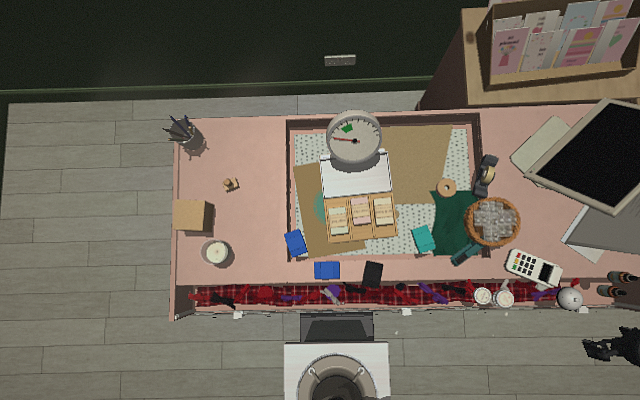

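```bash
cat > h.py <<'E'
from station import bot
import cv2, numpy as np
def K(c): return np.array([[c['fx'],0,c['cx']],[0,c['fy'],c['cy']],[0,0,1]])
def ray(name,uv,c=None):
    c=c or bot.calibration(name)
    n=cv2.undistortPoints(np.array(uv,float).reshape(-1,1,2),K(c),c['D']).reshape(-1,2)
    E=c['extrinsics']; r=np.c_[n,np.ones(len(n))]@E[:3,:3].T
    return E[:3,3],r
def onz(name,uv,z,c=None):
    o,r=ray(name,uv,c); return o+r*((z-o[2])/r[:,2])[:,None]
def withdepth(name,uv,d,c=None):
    o,r=ray(name,uv,c); dd=np.array([d[int(round(v)),int(round(u))] for u,v in uv]); return o+r*dd[:,None]
def crop(p,x0,y0,x1,y1,f,fn):
    cv2.imwrite(fn,cv2.resize(p[y0:y1,x0:x1,::-1],None,fx=f,fy=f,interpolation=cv2.INTER_CUBIC))
E
python3 - <<'E'
from h import *
p,d=bot.read_camera("top"); np.savez("top0.npz",p=p,d=d); crop(p,290,100,430,260,5,"pics/top_c.png")
p,d=bot.read_camera("scene"); np.savez("scene0.npz",p=p,d=d);crop(p,270,110,420,250,5,"pics/scene_c.png")
E
```

```text
(no output)
```

View pics/top_c.png

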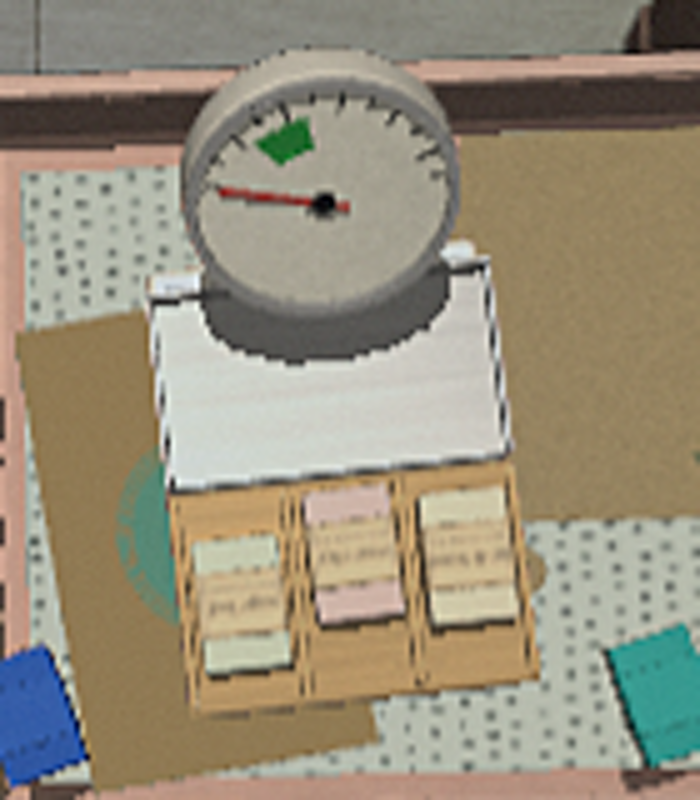

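View pics/scene_c.png

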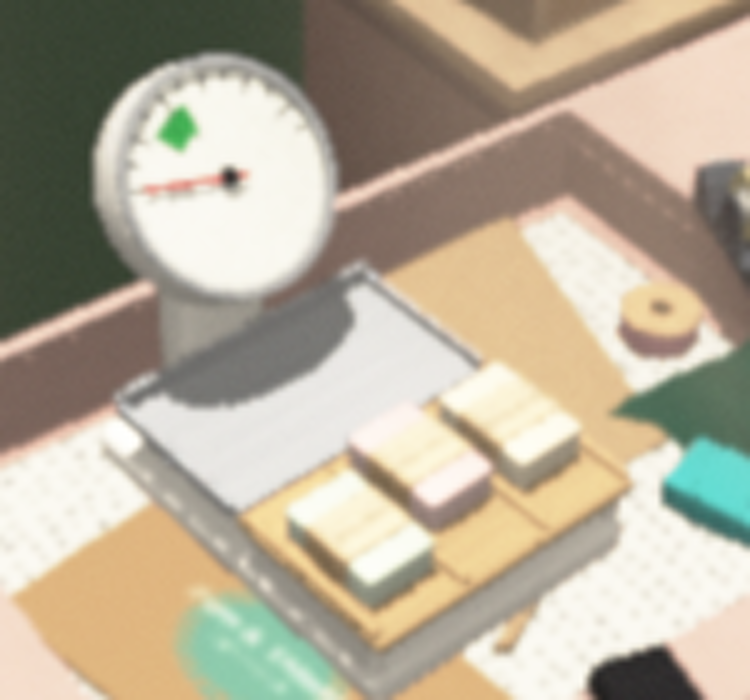

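```bash
python3 - <<'E'
from h import *
T=np.load("top0.npz");p,d=T['p'],T['d']
f=lambda l:[(290+x/5-.4,100+y/5-.4) for x,y in l]
L=f([(193,713),(540,677),(516,462),(170,490)])
P=onz("top",L,0.07);print("ledge corners fn_left, near_right, far_right, far_left\n",P.round(4))
print("depth ledge", withdepth("top",f([(250,690),(470,660),(345,645),(350,400)]),d).round(4))
print("floor",withdepth("top",f([(100,200),(560,600),(130,740),(10,120),(640,700)]),d).round(4))
# dial
c=bot.calibration("top")
hsv=cv2.cvtColor(p,cv2.COLOR_RGB2HSV)
roi=np.zeros(p.shape[:2],bool);roi[112:165,325:385]=1
g=roi&(hsv[...,0]>45)&(hsv[...,0]<80)&(hsv[...,1]>120)
r=roi&((hsv[...,0]<8)|(hsv[...,0]>172))&(hsv[...,1]>110)
print(g.sum(),r.sum())
S=np.load("scene0.npz")
# dial plane from depth
w=[(u,v) for v in range(121,158,2) for u in range(335,375,2) if ((u-355)/20)**2+((v-138)/16)**2<1]
Q=withdepth("top",w,d); m=Q.mean(0); u,s,vt=np.linalg.svd(Q-m); n=vt[2]; n*=-np.sign(n[0]); print("plane",m,n,s/np.sqrt(len(Q)))
np.savez("dial.npz",m=m,n=n)
def onpl(name,uv):
    o,rr=ray(name,uv); t=((m-o)@n)/(rr@n); return o+rr*t[:,None]
for name,pp,g0 in [("top",p,(325,112,385,165)),("scene",S['p'],(288,120,340,170))]:
    hsv=cv2.cvtColor(pp,cv2.COLOR_RGB2HSV); roi=np.zeros(pp.shape[:2],bool);roi[g0[1]:g0[3],g0[0]:g0[2]]=1
    g=roi&(hsv[...,0]>45)&(hsv[...,0]<80)&(hsv[...,1]>110)
    r=roi&((hsv[...,0]<10)|(hsv[...,0]>170))&(hsv[...,1]>90)
    k=roi&(hsv[...,2]<60)
    for nm,mk in [("green",g),("red",r),("hub",k)]:
        ys,xs=np.nonzero(mk); 
        if len(xs): print(name,nm,len(xs),xs.mean(),ys.mean(),onpl(name,[(xs.mean(),ys.mean())])[0].round(4), onpl(name,[(xs[np.argmin(xs)],ys[np.argmin(xs)])])[0].round(4))
E
```

```text
ledge corners fn_left, near_right, far_right, far_left
 [[ 0.4527  0.0136  0.07  ]
 [ 0.4691 -0.1936  0.07  ]
 [ 0.5991 -0.1855  0.07  ]
 [ 0.588   0.0242  0.07  ]]
depth ledge [[ 0.4654 -0.0208  0.0726]
 [ 0.4803 -0.1529  0.0679]
 [ 0.4908 -0.0783  0.074 ]
 [ 0.641  -0.0871  0.0664]]
floor [[ 0.8133  0.072  -0.0725]
 [ 0.5281 -0.2316 -0.0804]
 [ 0.441   0.0586 -0.0636]
 [ 0.866   0.1316 -0.0524]
 [ 0.4557 -0.2598  0.0286]]
53 24
plane [ 0.7325863  -0.07040541  0.19972026] [-0.77092156 -0.05998473  0.63409918] [0.02814831 0.02562014 0.00202003]
top green 56 347.10714285714283 128.0 [ 0.7535 -0.0485  0.2272] [ 0.7535 -0.0347  0.2285]
top red 32 345.28125 139.09375 [ 0.7307 -0.0434  0.2   ] [ 0.7331 -0.0123  0.2059]
top hub 80 355.925 130.0875 [ 0.7491 -0.0726  0.2197] [0.6854 0.0153 0.1504]
scene green 25 305.16 135.36 [ 0.7525 -0.0481  0.226 ] [ 0.7544 -0.0415  0.229 ]
scene red 2 309.0 146.0 [ 0.7303 -0.0468  0.1992] [ 0.7315 -0.0293  0.2023]
```

```bash
python3 - <<'E'
from h import *
T=np.load("top0.npz");p,d=T['p'],T['d']
v,u=np.mgrid[0:400,0:640]; uv=np.c_[u.ravel(),v.ravel()].astype(float)
o,r=ray("top",uv); P=(o+r*d.ravel()[:,None]).reshape(400,640,3); Z=P[...,2]
for vv in range(110,310,8): print(vv,' '.join(f"{int(round(Z[vv,uu]*1000)):4d}" for uu in range(170,540,12)))
E
```

```text
110 -857 -846 -862 -857 -855 -859 -866 -861 -845 -851 -867 -861 -850 -865 -861  237  235 -852 -859 -864 -853   -2   -3    4    1    4   -1    0    1    5    3
118 -859 -860    2    4    3    1    2    7    1    5    2    2   -8   -4  244  252  251  229  -22  -28  -33  -35  -41  -48  -47  -51    0    4   -4    1   -7
126  102   50   87   -1    2    6    1    0    2    0  -67  -74  -82  -77  237  231  225  223  -79  -68  -71  -72  -68  -68  -78  -76   -1    1    3   -2    5
134   99   16   91    6    2   -2    1   -2    3    2  -77  -73  -75  203  216  214  209  206  -68  -71  -66  -64  -64  -65  -79  -82    8   -2   -1    5    0
142 -866    2   67    4    0    4    0    1    1    4  -74  -65  -71  -72  195  188  187  184  -68  -65  -65  -66  -68  -72  -70  -76    2   -3    2    3   14
150 -849    1    2    1    2    1    3    1   -1 1306  -77  -71  -73  -72  169  170  167  163  -73  -64  -64  -65  -71  -65  -69  -72   -9    2   -2   18   18
158 -854    4    6    0    6    0    5    1    3    0  -77  -73  -73   89  156  152  146   75   73  -65  -64  -63  -61  -68  -75  -76    6   39   
[... 2174 characters left out ...]
   5   -1    1    1   -1    6   -2   -5    5    1    7   20   25
278    3    0    2   -1    0    1   -5    0    3   -4    2   -5   -2   24   26    3    0   33    0    0    1    5   -2    1   -6    1   -1    1    5 -164   21
286   -1  -66 -158 -163 -131 -143 -140 -135 -136 -155 -138 -138 -134 -141 -147 -107 -138   30 -135 -139 -132 -101 -141 -105 -145 -104 -131 -141 -111 -133 -115
294    4  -61 -160 -139 -140 -142 -106 -136 -133 -134 -135 -141 -102 -119 -133 -135 -152 -123 -145 -120 -133 -142 -109 -135 -139 -134   18   17   45 -128 -145
302    0  -69 -159 -139  -94 -106 -132 -105 -151 -135 -145 -126 -139 -142 -117 -139 -136 -134 -139 -137 -115 -138 -143 -103 -164 -126   24   23   42 -156 -161
```

```bash
cat >> h.py <<'E'
YAW=np.deg2rad(4.2); OX=np.array([0.6145,-0.0792])
R2=np.array([[np.cos(YAW),-np.sin(YAW)],[np.sin(YAW),np.cos(YAW)]])
def s2w(x,y): return OX+R2@np.array([x,y])/1000
def w2s(w): return (np.asarray(w)[...,:2]-OX)@R2*1000
E
python3 - <<'E'
from h import *
f=lambda l:[(290+x/5-.4,100+y/5-.4) for x,y in l]
for n,l,z in [("ledge",[(193,713),(540,677),(516,462),(170,490)],.07),("green",[(191,543),(277,534),(292,662),(208,673)],.097),
 ("pink",[(304,491),(387,485),(403,612),(318,622)],.097),("white",[(418,493),(505,486),(519,617),(435,626)],.097),("panfar",[(153,300),(488,262)],.087)]:
    P=onz("top",f(l),z); print(n,w2s(P).round(1).tolist(),"mean",w2s(P).mean(0).round(1))
D=np.load("dial.npz");m,n=D['m'],D['n']
def onpl(name,uv):
    o,rr=ray(name,uv); t=((m-o)@n)/(rr@n); return o+rr*t[:,None]
h=np.array([0,0,1.]); up=h-n*(h@n); up/=np.linalg.norm(up); left=np.cross(up,-n); left*=np.sign(left[1])
g=lambda l:[(270+x/5-.4,110+y/5-.4) for x,y in l]
for nm,pts in [("top",f([(323,203),(218,190),(285,141),(314,152-0),(257,147)])),("scene",g([(229,178),(142,188),(178,128)]))]:
    Q=onpl(nm,pts); v=Q[1:]-Q[0]; a=np.arctan2(v@up,v@left); print(nm,Q[0].round(4),a.round(3),np.linalg.norm(v,axis=1).round(4), "rel",(a-a[0]).round(3))
E
```

```text
ledge [[-154.6, 104.4], [-153.4, -103.4], [-23.1, -104.9], [-18.9, 105.1]] mean [-87.5   0.3]
green [[-55.8, 95.3], [-55.6, 44.1], [-131.7, 43.2], [-133.3, 92.9]] mean [-94.1  68.9]
pink [[-31.6, 25.5], [-33.0, -23.7], [-108.9, -24.6], [-109.8, 25.6]] mean [-70.8   0.7]
white [[-39.6, -41.3], [-40.7, -92.7], [-118.5, -91.5], [-118.9, -42.3]] mean [-79.4 -66.9]
panfar [[95.8, 103.8], [97.8, -100.2]] mean [96.8  1.8]
top [ 0.7282 -0.0682  0.1947] [0.274 1.153 1.464 0.873] [0.0597 0.0469 0.034  0.0535] rel [0.    0.88  1.191 0.6  ]
scene [ 0.7278 -0.069   0.1941] [0.3   1.151] [0.0612 0.0456] rel [0.    0.851]
```

```bash
python3 - <<'E'
from h import *
T=np.load("top0.npz");p=T['p'];crop(p,320,104,390,166,10,"pics/dial_top.png")
T=np.load("scene0.npz");p=T['p'];crop(p,284,116,344,176,10,"pics/dial_scene.png")
E
```

```text
(no output)
```

View pics/dial_top.png

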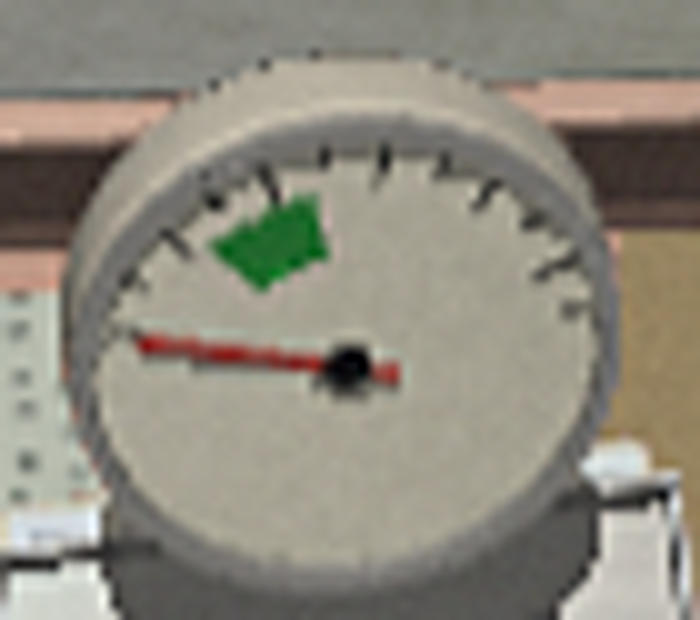

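View pics/dial_scene.png

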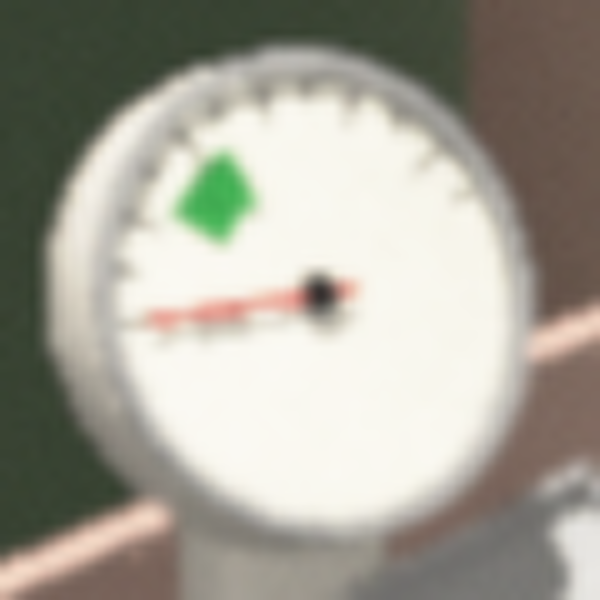

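```bash
cat >> h.py <<'E'
from scipy.spatial.transform import Rotation as Rn
def pose():
    o=bot.get_obs(); q=o['tool_rot']; return o['eef_pos'],Rn.from_quat([q[1],q[2],q[3],q[0]]),o
def plan(sx,sy,z):
    p,R,o=pose(); t=np.r_[s2w(sx,sy),z]
    Rt=Rn.from_matrix(np.c_[np.r_[R2[:,0],0],np.r_[R2[:,1]*-1,0],[0,0,-1]])
    print("t",o['t'],"p",p.round(4),"scale",w2s(p).round(1),"shift in present tool axes mm",(R.inv().apply(t-p)*1000).round(1),"in final axes",(Rt.inv().apply(t-p)*1000).round(1),"turn deg",(R.inv()*Rt).as_rotvec(degrees=True).round(2),"F",o['contact_force'].round(1))
E
python3 -c "
from h import *
plan(-138,-67,0.245)"
```

```text
t 0.2 p [ 0.207  -0.6421  0.2447] scale [-447.7 -531.6] shift in present tool axes mm [ 4.107e+02 -3.783e+02  1.000e-01] in final axes [ 3.097e+02 -4.646e+02 -3.000e-01] turn deg [-6.000e-02  1.000e-02  1.366e+01] F [0.7 0.2 0.5]
```

```bash
python3 -m crank '[[[0,0,0],[0,0,6.8],0.0],[[0,0,0],[0,0,6.8],0.0],[[0.031,-0.046,0],[0,0,0],0.0],[[0.031,-0.046,0],[0,0,0],0.0],[[0.031,-0.046,0],[0,0,0],0.0],[[0.031,-0.046,0],[0,0,0],0.0],[[0.031,-0.046,0],[0,0,0],0.0],[[0.031,-0.046,0],[0,0,0],0.0],[[0.031,-0.046,0],[0,0,0],0.0],[[0,0,0],[0,0,0],0.0]]' 20; python3 -c "
from h import *
plan(-138,-67,0.245)"
```

```text
t: 1.45
eef_pos: [0.4021, -0.3008, 0.2454]
tool_rot: [-0.001, 0.999, 0.041, 0.001]
contact_force: [0.5, 0.4, -0.2]
gripper_width: -0.003
t 1.45 p [ 0.4021 -0.3008  0.2454] scale [-228.1 -205.5] shift in present tool axes mm [  91.4 -137.6    0.7] in final axes [  90.1 -138.5    0.4] turn deg [-0.07 -0.06  0.54] F [ 0.5  0.4 -0.2]
```

```bash
python3 -m crank '[[[0.03,-0.046,0],[0,0,0.5],0.0],[[0.03,-0.046,0],[0,0,0],0.0],[[0.03,-0.046,0],[0,0,0],0.0],[[0,0,0.04],[0,0,0],0.0],[[0,0,0.04],[0,0,0],0.0],[[0,0,0.02],[0,0,0],0.0],[[0,0,0],[0,0,0],0.0]]'; python3 - <<'E'
from h import *
plan(-138,-67,0.09)
for n in ["top","wrist"]:
    p,d=bot.read_camera(n); 
    if n=="top": crop(p,290,100,430,260,4,"pics/top1.png")
    else: cv2.imwrite("pics/wrist1.png",p[:,:,::-1])
E
```

```text
t: 2.33
eef_pos: [0.4785, -0.162, 0.1438]
tool_rot: [-0.0, 0.999, 0.032, -0.002]
contact_force: [0.3, -0.1, 0.5]
gripper_width: -0.0
t 2.325 p [ 0.4785 -0.162   0.1438] scale [-141.7  -72.6] shift in present tool axes mm [ 3.9 -5.6 53.8] in final axes [ 3.7 -5.6 53.8] turn deg [-0.05  0.21 -0.49] F [ 0.3 -0.1  0.5]
```

View pics/top1.png

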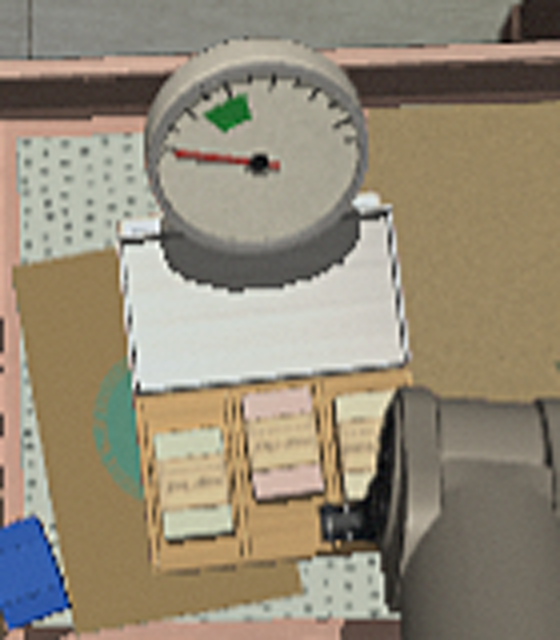

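View pics/wrist1.png

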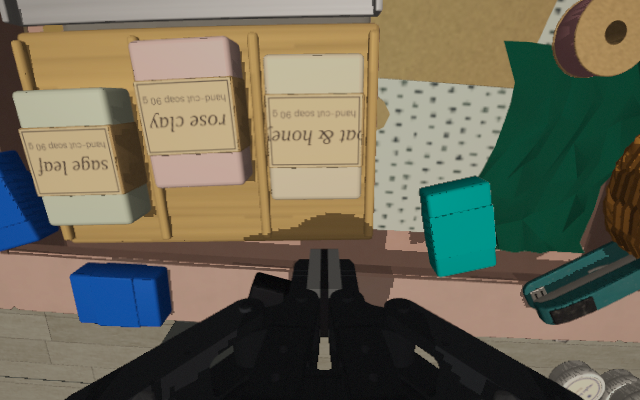

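```bash
python3 - <<'E'
from h import *
for n,l in [("white",[(264,55),(363,55),(361,198),(271,197)]),("pink",[(130,42),(240,38),(251,180),(153,186)])]:
    P=onz("wrist",l,.097); print(n,w2s(P).round(1).tolist(),w2s(P).mean(0).round(1))
P=onz("wrist",[(373,238),(378,26),(65,243)],.07); print(w2s(P).round(1).tolist())
E
```

```text
white [[-40.2, -43.6], [-40.6, -93.1], [-115.5, -94.1], [-114.6, -43.0]] [-77.7 -68.5]
pink [[-33.0, 23.2], [-32.2, -32.2], [-104.5, -32.3], [-107.5, 23.7]] [-69.3  -4.4]
[[-152.6, -106.3], [-22.4, -104.2], [-155.4, 108.3]]
```

```bash
python3 -m crank '[[[0.004,-0.005,0.025],[0,0,-0.5],0.0],[[0,0,0.02],[0,0,0],0.0],[[0,0,0.009],[0,0,0],0.0],[[0,0,0],[0,0,0],0.0]]'; python3 -c "
from h import *
plan(-6,-68,0.09)"
```

```text
t: 2.92
eef_pos: [0.4838, -0.1564, 0.0917]
tool_rot: [0.0, 0.999, 0.037, 0.0]
contact_force: [-0.2, -0.1, -0.0]
gripper_width: 0.001
t 2.925 p [ 0.4838 -0.1564  0.0917] scale [-136.   -67.4] shift in present tool axes mm [130.    0.7   1.8] in final axes [130.    0.6   1.7] turn deg [ 0.01 -0.02  0.05] F [-0.2 -0.1 -0. ]
```

```bash
python3 -m crank '[[[0.008,0,0.002],[0,0,0],0.0],[[0.01,0,0],[0,0,0],0.0],[[0.01,0,0],[0,0,0],0.0],[[0.01,0,0],[0,0,0],0.0],[[0.01,0,0],[0,0,0],0.0],[[0.01,0,0],[0,0,0],0.0],[[0.01,0,0],[0,0,0],0.0]]'; python3 - <<'E'
from h import *
plan(-6,-68,0.09)
p,d=bot.read_camera("wrist"); cv2.imwrite("pics/wrist2.png",p[:,:,::-1])
E
```

```text
t: 3.8
eef_pos: [0.552, -0.151, 0.0893]
tool_rot: [-0.0, 0.999, 0.037, -0.0]
contact_force: [-1.2, -0.6, 0.9]
gripper_width: -0.001
t 3.8 p [ 0.552  -0.151   0.0893] scale [-67.6 -67. ] shift in present tool axes mm [61.6  1.  -0.7] in final axes [61.6  1.  -0.7] turn deg [-0.    0.01  0.07] F [-1.2 -0.6  0.9]
```

View pics/wrist2.png

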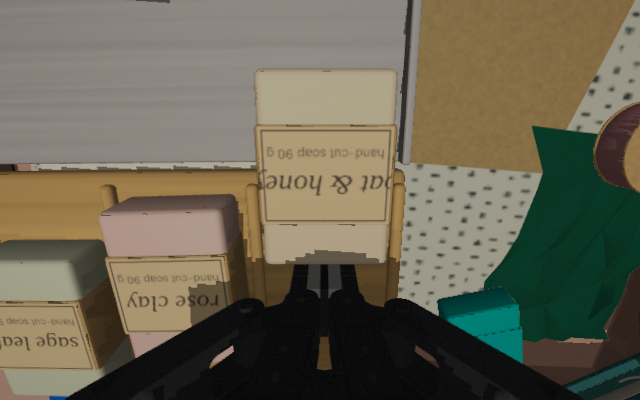

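The white bar is sliding straight, contact at about (325,265), leading edge at row 70 already over the pan, clear of the lip at column 405.

```bash
python3 -m crank '[[[0.01,0,0],[0,0,0],0.0],[[0.01,0,0],[0,0,0],0.0],[[0.01,0,0],[0,0,0],0.0],[[0.01,0,0],[0,0,0],0.0],[[0.01,0,0],[0,0,0],0.0],[[0.008,0,0],[0,0,0],0.0],[[0.004,0,0],[0,0,0],0.0],[[0,0,0],[0,0,0],0.0]]'; python3 - <<'E'
from h import *
plan(-6,-68,0.09)
p,d=bot.read_camera("wrist"); cv2.imwrite("pics/wrist3.png",p[:,:,::-1])
E
```

```text
t: 4.85
eef_pos: [0.6135, -0.1464, 0.0893]
tool_rot: [-0.0, 0.999, 0.037, 0.0]
contact_force: [-0.4, 0.1, 0.8]
gripper_width: -0.002
t 4.85 p [ 0.6135 -0.1464  0.0893] scale [ -6.  -66.9] shift in present tool axes mm [-0.   1.1 -0.7] in final axes [-0.   1.1 -0.7] turn deg [-0.   -0.02  0.07] F [-0.4  0.1  0.8]
```

View pics/wrist3.png

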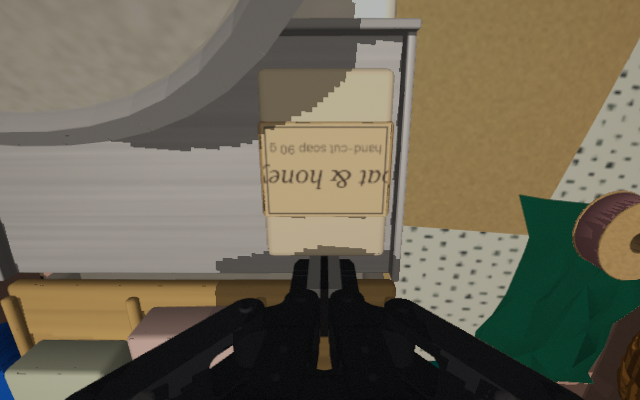

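The white bar lies wholly on the pan, its tail at row 255 ahead of the pan edge at row 272. Next: back off, up, and behind the pink bar.

```bash
python3 -m crank '[[[-0.015,0,0],[0,0,0],0.0],[[-0.005,0,-0.03],[0,0,0],0.0],[[-0.02,0,-0.03],[0,0,0],0.0],[[-0.042,-0.033,0],[0,0,0],0.0],[[-0.042,-0.033,0],[0,0,0],0.0],[[0,0,0],[0,0,0],0.0]]'; python3 - <<'E'
from h import *
plan(-131,-1,0.089)
p,d=bot.read_camera("wrist"); cv2.imwrite("pics/wrist4.png",p[:,:,::-1])
p,d=bot.read_camera("top"); crop(p,320,104,390,166,10,"pics/dial4.png")
E
```

```text
t: 5.65
eef_pos: [0.4796, -0.0883, 0.1489]
tool_rot: [-0.0, 0.999, 0.039, -0.002]
contact_force: [0.6, 0.4, 0.0]
gripper_width: -0.001
t 5.65 p [ 0.4796 -0.0883  0.1489] scale [-135.2    0.8] shift in present tool axes mm [ 4.4  1.8 59.9] in final axes [ 4.2  1.8 59.9] turn deg [-0.01  0.23  0.21] F [0.6 0.4 0. ]
```

View pics/wrist4.png

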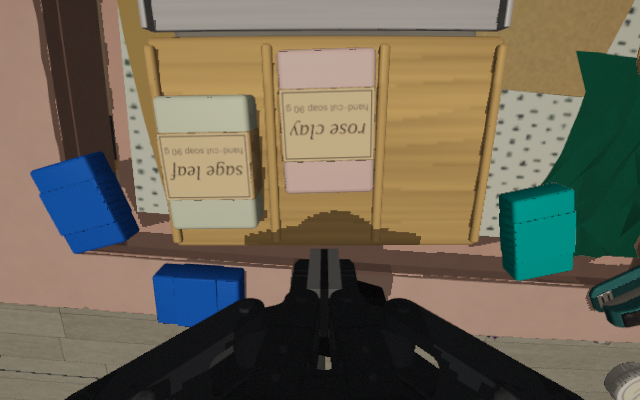

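View pics/dial4.png

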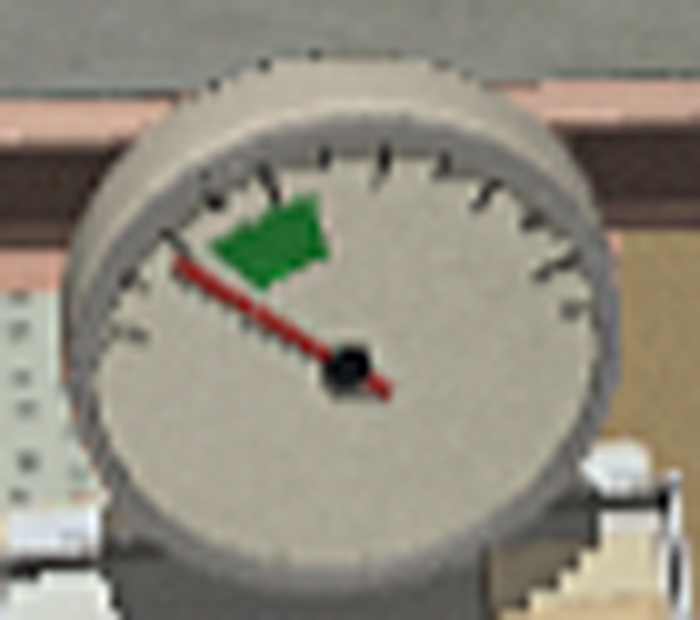

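Needle now at about the 0.5 tick, just below the band, so one more bar is needed. The pink bar's tail is at (329,190), in line with the fingers at column 323.

```bash
python3 -m crank '[[[0.004,0.002,0.03],[0,0,0],0.0],[[0,0,0.02],[0,0,0],0.0],[[0,0,0.01],[0,0,0],0.0],[[0.005,0,0],[0,0,0],0.0],[[0.01,0,0],[0,0,0],0.0],[[0.01,0,0],[0,0,0],0.0],[[0.01,0,0],[0,0,0],0.0],[[0.01,0,0],[0,0,0],0.0],[[0.01,0,0],[0,0,0],0.0],[[0.01,0,0],[0,0,0],0.0]]'; python3 - <<'E'
from h import *
plan(-6,-1,0.089)
p,d=bot.read_camera("wrist"); cv2.imwrite("pics/wrist5.png",p[:,:,::-1])
E
```

```text
t: 7.0
eef_pos: [0.5542, -0.0866, 0.0893]
tool_rot: [-0.0, 0.999, 0.037, -0.0]
contact_force: [-0.8, -0.3, 0.9]
gripper_width: -0.003
t 7.0 p [ 0.5542 -0.0866  0.0893] scale [-60.7  -3. ] shift in present tool axes mm [54.7 -2.   0.3] in final axes [54.7 -2.   0.3] turn deg [-0.    0.01  0.07] F [-0.8 -0.3  0.9]
```

View pics/wrist5.png

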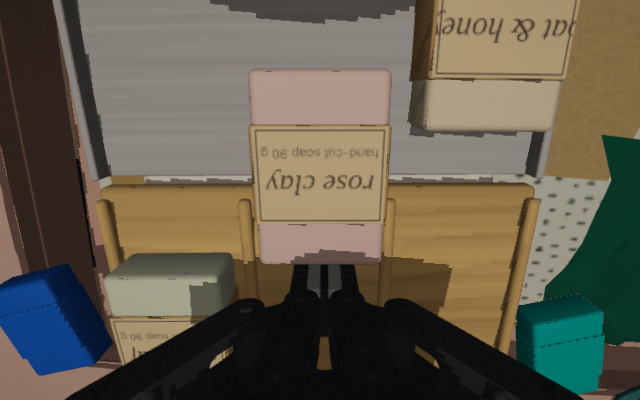

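Pink slides straight at columns 250–390, with a clear gap to the white bar (from column 412). Continuing.

```bash
python3 -m crank '[[[0.01,0,0],[0,0,0],0.0],[[0.01,0,0],[0,0,0],0.0],[[0.01,0,0],[0,0,0],0.0],[[0.01,0,0],[0,0,0],0.0],[[0.008,0,0],[0,0,0],0.0],[[0.005,0,0],[0,0,0],0.0],[[0.002,0,0],[0,0,0],0.0],[[0,0,0],[0,0,0],0.0],[[-0.015,0,0],[0,0,0],0.0],[[-0.01,0,-0.02],[0,0,0],0.0]]'; python3 -m crank '[[[-0.02,0,-0.04],[0,0,0],0.0],[[-0.04,0.03,-0.04],[0,0,0],0.0],[[-0.04,0.05,-0.03],[0,0,0],0.0],[[0,0.05,-0.03],[0,0,0],0.0],[[0,0.05,0],[0,0,0],0.0],[[0,0.05,0],[0,0,0],0.0],[[0,0.05,0],[0,0,0],0.0],[[0,0,0],[0,0,0],0.0],[[0,0,0],[0,0,0],0.0]]';python3 - <<'E'
from h import *
plan(-6,-1,0.089)
p,d=bot.read_camera("scene"); crop(p,270,110,420,250,5,"pics/scene6.png")
p,d=bot.read_camera("top"); crop(p,290,100,430,260,5,"pics/top6.png"); crop(p,320,104,390,166,10,"pics/dial6.png")
np.savez("top6.npz",p=p,d=d)
E
```

```text
t: 8.3
eef_pos: [0.5805, -0.0847, 0.108]
tool_rot: [-0.0, 0.999, 0.037, -0.002]
contact_force: [0.4, -0.1, 0.4]
gripper_width: -0.001
t: 9.43
eef_pos: [0.5089, -0.3632, 0.2445]
tool_rot: [-0.001, 0.999, 0.037, -0.0]
contact_force: [-0.5, 0.0, 0.1]
gripper_width: -0.001
t 9.425 p [ 0.5089 -0.3632  0.2445] scale [-126.1 -275.5] shift in present tool axes mm [ 120.5 -274.2  155.7] in final axes [ 120.1 -274.5  155.5] turn deg [-0.07  0.04  0.06] F [-0.5  0.   0.1]
```

View pics/scene6.png

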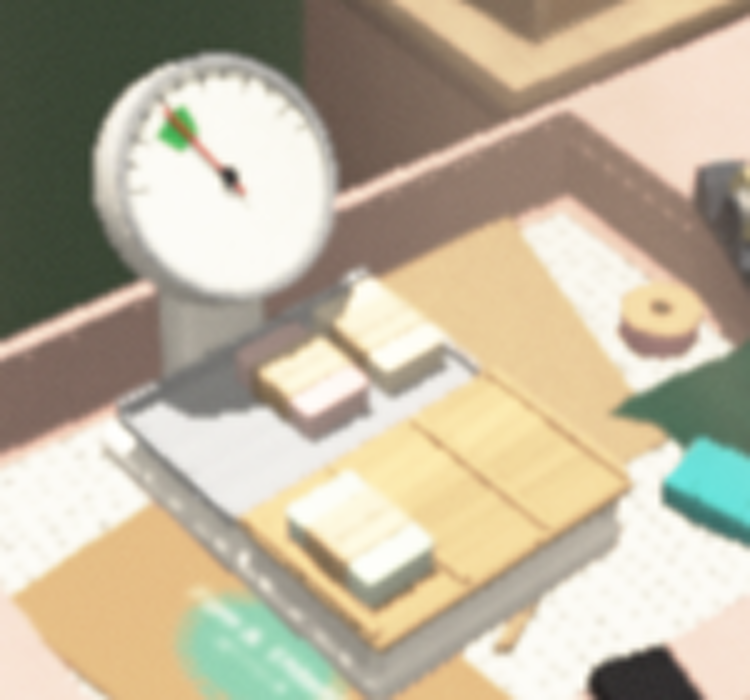

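View pics/top6.png

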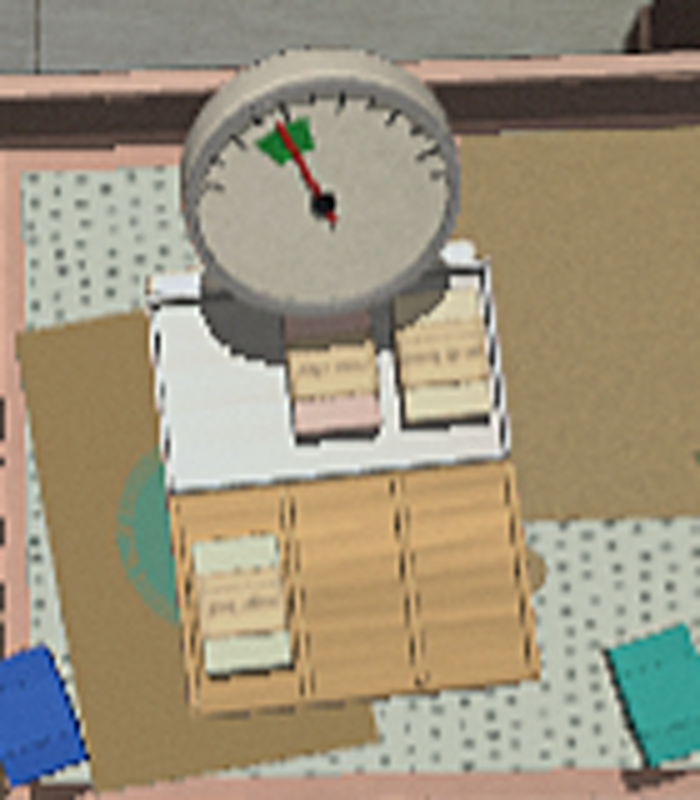

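View pics/dial6.png

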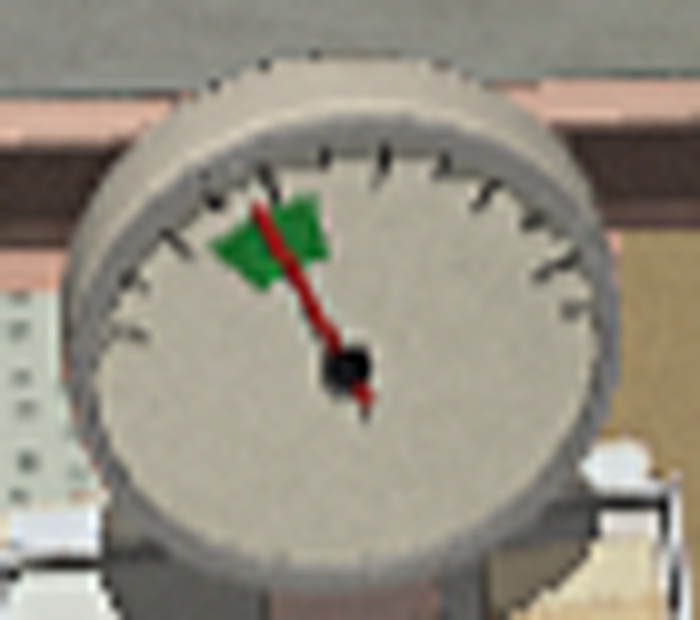

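The needle points inside the band at (265,205)–(290,260). The pink and white bars sit side by side on the pan and green is untouched on the ledge. I'll check extents, flatness and settling numerically.

```bash
python3 -m crank '[[[0,0,0],[0,0,0],0.0],[[0,0,0],[0,0,0],0.0],[[0,0,0],[0,0,0],0.0],[[0,0,0],[0,0,0],0.0],[[0,0,0],[0,0,0],0.0],[[0,0,0],[0,0,0],0.0],[[0,0,0],[0,0,0],0.0],[[0,0,0],[0,0,0],0.0]]' | head -1; python3 - <<'E'
from h import *
p,d=bot.read_camera("top"); p0=np.load("top6.npz")['p']; q0=np.load("top0.npz")['p']
crop(p,320,104,390,166,10,"pics/dial7.png")
print("dial diff",np.abs(p[112:165,325:385].astype(int)-p0[112:165,325:385]).max(), "dial diff mean",np.abs(p[112:165,325:385].astype(int)-p0[112:165,325:385]).mean())
f=lambda l:[(290+x/5-.4,100+y/5-.4) for x,y in l]
for n,l in [("pink tail",[(297,433),(380,426)]),("white tail",[(405,420),(490,412)]),("white R",[(485,350)])]:
    print(n,w2s(onz("top",f(l),.086)).round(1).tolist())
for n,l in [("pink",[(330,350),(335,380),(335,410)]),("white",[(440,315),(445,350),(445,395)]),("green",[(235,560),(240,600),(250,650)])]:
    print(n,[round(float(np.median([withdepth("top",[(u+a,v+b)],d)[0,2] for a in (-2,-1,0,1,2) for b in (-1,0,1)])),4) for u,v in f(l)])
D=np.load("dial.npz");m,nn=D['m'],D['n']
up=np.array([0,0,1.])-nn*nn[2]; up/=np.linalg.norm(up); left=np.cross(up,-nn); left*=np.sign(left[1])
hsv=cv2.cvtColor(p,cv2.COLOR_RGB2HSV); roi=np.zeros(p.shape[:2],bool);roi[112:165,325:385]=1
r=roi&((hsv[...,0]<10)|(hsv[...,0]>170))&(hsv[...,1]>110); ys,xs=np.nonzero(r); k=ys<138
o,rr=ray("top",[(354.2,140.2),(xs[k].mean(),ys[k].mean()),(346.6,127.8)]); Q=o+rr*(((m-o)@nn)/(rr@nn))[:,None]
v=Q[1:]-Q[0]; print("needle, band mid rad:",(np.arctan2(v@up,v@left)-0.28).round(3))
# bystanders unmoved
for nm,(x0,y0,x1,y1) in dict(jar=(200,235,235,270),spool=(435,175,460,200),stamp=(220,175,242,195)).items():
    print(nm,np.abs(p[y0:y1,x0:x1].astype(int)-q0[y0:y1,x0:x1]).mean().round(2))
E
```

```text
t: 10.52
dial diff 11 dial diff mean 1.5906708595387842
pink tail [[5.4, 25.4], [4.6, -24.5]]
white tail [[6.7, -39.7], [6.3, -90.7]]
white R [[44.2, -92.2]]
pink [0.0891, 0.0879, 0.0875]
white [0.0879, 0.0888, 0.0868]
green [0.0977, 0.0993, 0.0976]
needle, band mid rad: [0.893 0.873]
jar 5.18
spool 4.69
stamp 4.97
```

View pics/dial7.png

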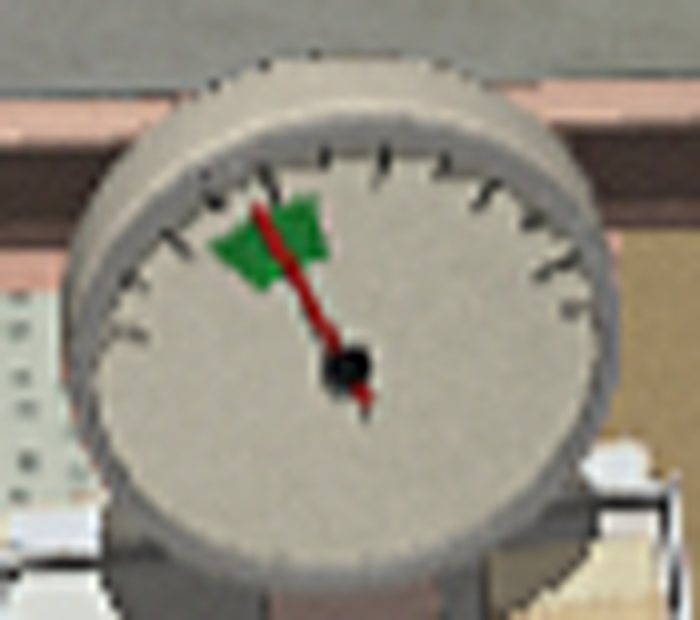

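```bash
python3 -c "
from station import bot
print(bot.hand_in())"
```

```text
the job is handed in; nothing more can be done
None
```

I slid the white and pink bars from the ledge onto the pan, left the green bar in its lane, and handed the job in at about 10.6 s, with the gripper clear of everything.

Last checks:
- **Needle:** it rests at about 0.89 rad. The band's middle is at about 0.87 and the band reaches about 0.57 to 1.17, so it is well inside. Pictures about 1.1 s apart showed no movement.
- **Bars:** from their near ends at x ≈ 5 to 7 mm and their 78 mm length, the white and pink bars reach about x = 84 mm. That is wholly on the pan (-16 to 100 mm). They lie flat, about 15 mm apart. The dial hides their far ends in the top view, so those ends were not seen directly.
- **Bystanders:** I never moved the arm near the jar, spool or stamp. Comparing first and last top pictures, all three patches differ by a similar small amount (4.7 to 5.2 grey levels), which I took as a lighting change. I did not measure their positions directly.

One thing disagreed: my geometry put the empty needle about 0.28 rad above horizontal, although it stood on the dial's first tick. I therefore took all readings relative to that empty position.

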